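# Hang the keyhole tool rack on its board

## Robot

A 7-joint arm with a two-finger parallel gripper is mounted at the origin on a cart in front of the work surface, level with it; the furniture and walls round the work are solid. World frame = base frame: x ahead of the robot, y to its left, z up, the work surface at z = 0. Lengths are in m, angles in rad, forces in N, time in s.
With the tool pointing down it reaches from about 0.35 to 0.9 m from the base axis. Payload 8.1 kg.
Tool frame: the origin (TCP) lies at the very end of the fingers, on their centre line; the grasp point (between the pads) lies 19 mm behind it; z points along the fingers, y is the line along which they close (so a half turn about z gives the same grasp; the last joint's range is limited). The gripper opens to 92 mm and grips with 3 to 60 N. Pads are 19 mm wide; open, the fingers measure 130 mm over their backs; the gripper's body (75 mm by 190 mm) begins 47 mm behind the grasp point.
Start: joints at [1.149, 0.434, 0.025, 1.573, -0.012, 1.134, -0.075], TCP at [0.196, -0.594, 0.227] pointing down, gripper open.
Joint ranges: [-2.62, 2.62], [-0.44, 2.09], [-1.27, 1.32], [0.08, 2.57], [-1.32, 4.46], [0.12, 2], [-2.74, 2.74]. Speed limits (rad/s): [2.22, 2.22, 3.01, 3.01, 3.14, 3.14, 3.14].

## Interface

Orientations are given as a rotation vector (axis times angle).
In Python, from cell import readout, cams, job gives the robot as it stands.
- The arm moves only by the tool drive_tool, never from a script. Its argument "commands" is a list of rows, each a list of 3 entries, a list of its own where there are three numbers: the turn, a rotation vector about the tool's x, y, z in rad, then the shift along the tool's x, y, z in cm, then the gripper's target within -1 to 1 (fully open at 1, half-way at 0, shut at -1). A call has 1 to 20 rows; each row is the pose to reach, as a shift and turn from the pose commanded when the call began, along the tool's axes at that moment; what a row does not reach only later rows make up. A row lasts 1/12 s, in which the tool goes at most 41.7 mm and 7.16 degrees, less where a joint would pass 70% of its speed; a pose out of reach is approached as far as the arm can. A call with a gripper value outside its range is refused whole. The fingers move at their own pace and stop on an object; "newtons" is the grip in N (left out, the last holds). Time passes only in rows, so rows that repeat a pose let the fingers close. It gives the time, the measured TCP pose, the force, the opening and the grip force at its end, in the units of the state.
- readout.observe(): the state, without advancing time (a new reading comes with each control period).
- cams.get_image(name): name is "scene" or "top"; returns the picture (400x640x3 uint8, blue, green, red); there is no depth.
- cams.camera_info(name): a dict with "camera_matrix" (3x3 intrinsics, pixels), "k1" (the pictures are not rectified: a ray, as slopes to the right and down, at radius r is drawn at 1 + k1 r^2 times it, then the intrinsics apply), "R" (3x3) and "t" (3): a world point X has camera coordinates R X + t. Camera axes: x right, y down, z forward; pixel columns grow to the right and rows downward; lengths in m; the calibration is good to about 2 mm. A picture is of the moment at which its call begins. camera_info takes no time and is no camera call.
- job.sign_off(): hands the job in; it is judged then, once.
The state is a dict: "clock": time; "joints": joint angles; "dq": joint speeds; "joint_efforts": joint torques, N m; "position": TCP position; "ee_rot": TCP orientation; "force": force on the tool from outside, world axes, zero at the start; "ft_torque": the same for the moment, N m; "width": opening from 0.0 (shut) to 1.0 (fully open); "gripper_force": force on a finger pad.
Only numpy, scipy, OpenCV 4.12 (cv2) and the standard library are available. Lean on these libraries where they do the work, as an engineer would, in place of code of your own. Each camera call takes 0.05 s, during which the arm holds its last target. There are 200 camera calls.

## Task

Pick up the small blue tool rack by its wooden grip and hang it on the board: put the big end of its keyhole over the head of the brass bolt, slide the rack down until the bolt is home in the narrow slot, then press on down so that the stiff bolt is drawn down to its stop, and leave the rack hanging level with its back against the board. Feel your way gently, never shoving the rack hard against board or bolt, and do not disturb the glue bottle and the tape measure.

Things in the scene. Friction and masses are not known exactly. Their poses are not given: they have to be found in the camera images.
- rack: Small blue tool rack, 0.17 to 0.29 kg: 4 mm plate, 100 mm wide up to 78 mm, 42 mm wide above, 160 mm high; wooden ledge (100 wide, 66 deep, 16 mm thick) at the bottom of its front, on which it stands upright on the bench; wooden grip batten at the top. Origin: bottom middle of the flat back face; z up, x out of the back, -x to the front, y along the width. Its weight is low: it hangs upright.
- rack_grip (a point): Middle of the rack's wooden grip batten with the plate behind it: together 18 mm thick (x), 42 mm wide (y), 36 mm high; 140 mm above the rack's underside, 9 mm in front of the back face. Same axes as the rack. Take it from above with one finger before and one behind, closing along the rack's x. The plate's top is 20 mm above this point.
- rack_hole (a point): Centre of the big round end of the keyhole, on the rack's back face: 18 mm across, 30 mm above the rack's underside, straight under the grip's middle (110 mm lower, 9 mm behind it). A 9 mm wide slot runs straight up from it.
- rack_slot_end (a point): Upper end of the narrow slot, on the back face, 55 mm above the rack's underside, 25 mm above the hole's centre. When the rack hangs home the bolt's shank touches it: the shank's axis is then 3 mm below this point.
- board: Upright plywood hanging board fixed on the bench: 150 mm wide, 18 mm thick, top 137 mm above the bench; its wooden foot reaches 15 mm out in front and is 15 mm high. Origin: on the bench, under the middle of the front face; z up, -x out of the front face, y along the width. Board and bolt are rigid: pressing the rack on them with more than 25 N is too rough.
- board_line (a point): Point on the board's front face, 106 mm above the bench on its vertical centre line (axes as the board). The bolt stands out square on this line, at the start up to 15 mm above or below the point: its height is not measured. Head 14 mm across, flat, 6.5 to 11.5 mm off the face; 6 mm shank. A rack pressed on the head stands 11.5 mm off; with the head in the hole it reaches the face.
- bolt (a joint): How far the bolt has been drawn down in its slider, from its start height: 0 at the start, 0.010 m at its solid stop. It stays where it is left. It moves only when pushed down with about 8 N (rubbing on the face adds a little); the rack's weight does not move it. At least 8 mm down counts as drawn down.
- glue_mid (a point): Middle of a loose white glue bottle with a red-orange tip, 52 mm across and 166 mm high, standing on the bench; the point is 83 mm up. Leave it alone.
- tape_mid (a point): Middle of a loose yellow tape measure, 35 x 70 x 64 mm, standing on the bench; the point is 32 mm up. Leave it alone.

How it is judged:
On the way, in this order (a step that is already met when the one before it is completed fails the run):
1. the rack is lifted off the bench by the gripper (height (world z) of rack_hole above 0.055 m and contact force between the fingers and rack above 1 N), for 0.2 s.
2. still held, the rack's back comes up to the board round the bolt (keyhole within 4 mm of the face), the bolt not yet drawn down (x of rack_hole in the frame of board between -0.004 and 0.002 m and y of rack_hole in the frame of board between -0.006 and 0.006 m and height (world z) of rack_hole above 0.07 m and contact force between the fingers and rack above 1 N and value of joint bolt below 0.007 m), for 0.1 s.
3. still held, the rack has drawn the bolt down by more than 8 mm (value of joint bolt above 0.008 m and x of rack_slot_end in the frame of board between -0.004 and 0.002 m and contact force between the fingers and rack above 1 N), for 0.1 s.
At the end, for the whole second after the job is handed in: The rack hangs from the bolt alone, with the bolt drawn down by more than 8 mm: released and at rest, its back within 4 mm of the board's face, the slot within 5 mm of the board's centre line and its upper end 80 to 119 mm above the bench (the bolt's range), level and upright within 0.1 rad (value of joint bolt above 0.008 m and x of rack_slot_end in the frame of board between -0.004 and 0.002 m and y of rack_slot_end in the frame of board between -0.005 and 0.005 m and height (world z) of rack_slot_end between 0.08 and 0.119 m and angle between the y axis of rack_slot_end and the y axis of board, either way round below 0.1 rad and angle between rack_slot_end's own z axis and vertical below 0.1 rad and contact force between rack and board above 1 N and linear speed of rack below 0.01 m/s and angular speed of rack below 0.1 rad/s); the robot touches nothing.
It fails at once if the rack is pushed on board or bolt with more than 25 N (contact force between rack and board above 25 N).
It fails at once if the robot pushes on the board itself with more than 25 N (contact force between any of the fingers, the arm and board above 25 N).
It fails at once if the glue bottle or the tape measure is moved by more than 20 mm (distance of any of glue_mid, tape_mid from where it was at the start of the episode above 0.02 m).
It also fails if it takes over 70 s, if anything falls off the work surface, if the arm or the gripper's body presses on something with over 40 N, if the wrist force passes 120 N, or if a joint passes its speed limit or range.

## Working session

There is one attempt and no reset: what is moved stays moved. The work goes in short steps, Python scripts to look and compute and a tool call to move; the robot and the scene stay as the last step left them, time stands still between calls to the robot, and variables do not carry over. Pictures are saved under pics/ and viewed, at most 10 in all, crops included, and the job is handed in when it is done.

Besides the shell and the picture viewer there is one more tool, called after "Call:" by a JSON object that holds its "method" and its "body". drive_tool: Moves the arm, as the interface text tells. Its arguments: {"type":"object","properties":{"commands":{"type":"array"},"newtons":{"type":"number"}},"required":["commands"]}

```bash
mkdir -p pics; ls
cat > h.py <<'E'
import numpy as np,cv2
from scipy.spatial.transform import Rotation as Rn
from cell import readout,cams,job
def ray(n,u,v):
    c=cams.camera_info(n);K=np.array(c["camera_matrix"]);k=c["k1"];R=np.array(c["R"]);t=np.array(c["t"])
    d=np.array([(u-K[0,2])/K[0,0],(v-K[1,2])/K[1,1]]);s=d.copy()
    for _ in range(30): s=d/(1+k*(s@s))
    return -R.T@t, R.T@np.array([s[0],s[1],1])
def onz(n,u,v,z):
    o,d=ray(n,u,v); return o+d*(z-o[2])/d[2]
def proj(n,X):
    c=cams.camera_info(n);K=np.array(c["camera_matrix"]);p=np.array(c["R"])@X+np.array(c["t"]);s=p[:2]/p[2];s=s*(1+c["k1"]*(s@s))
    return np.array([K[0,0]*s[0]+K[0,2],K[1,1]*s[1]+K[1,2]])
def tri(u1,u2):
    o1,d1=ray("scene",*u1);o2,d2=ray("top",*u2)
    a,res,_,_=np.linalg.lstsq(np.c_[d1,-d2],o2-o1,rcond=None)
    p,q=o1+d1*a[0],o2+d2*a[1]; return (p+q)/2,np.linalg.norm(p-q)
E
python3 - <<'E'
from h import *
for n in("scene","top"):
    cv2.imwrite(f"pics/{n}0.png",cams.get_image(n)); c=cams.camera_info(n); print(n,c["camera_matrix"],c["k1"],ray(n,320,200))
s=readout.observe();print(s)
print(Rn.from_rotvec(s["ee_rot"]).as_matrix().round(3))
E
```

```text
pics
scene [[456.78891238   0.         326.45583765]
 [  0.         456.78891238 199.47236394]
 [  0.           0.           1.        ]] -0.09672190790230038 (array([-0.11055421,  0.59602526,  0.77357586]), array([ 0.64244939, -0.48500698, -0.59348808]))
top [[428.27562237   0.         320.95788804]
 [  0.         428.27562237 197.15028524]
 [  0.           0.           1.        ]] -0.07669927935756675 (array([0.26116455, 0.01905491, 1.23925637]), array([ 0.2606816 ,  0.03419414, -0.96484462]))
{'clock': 0.1, 'joints': array([ 1.1493929 ,  0.4351214 ,  0.02500001,  1.57397493, -0.01160821,
        1.13398238, -0.07510736]), 'dq': array([ 4.00099321e-05, -2.03558345e-03,  1.28304179e-03, -2.98630864e-03,
        1.36768324e-04, -5.32332167e-04,  4.46847978e-04]), 'joint_efforts': array([ 4.46139195e-03, -6.69129896e+01,  9.88751985e-01, -3.15145755e+01,
       -6.05365983e-02,  3.74718010e-02,  2.77576724e-06]), 'position': array([ 0.19569737, -0.5931143 ,  0.22605563]), 'ee_rot': array([-3.10050919e+00, -4.98290178e-01,  5.27957070e-04]), 'force': array([0.31829639, 0.69174679, 1.02075749]), 'ft_torque': array([0.01890281, 0.01107776, 0.04599397]), 'gripper_force': 0.0, 'width': 1.0001192669679295}
[[ 0.95   0.313 -0.001]
 [ 0.313 -0.95   0.001]
 [-0.    -0.001 -1.   ]]
```

View pics/scene0.png

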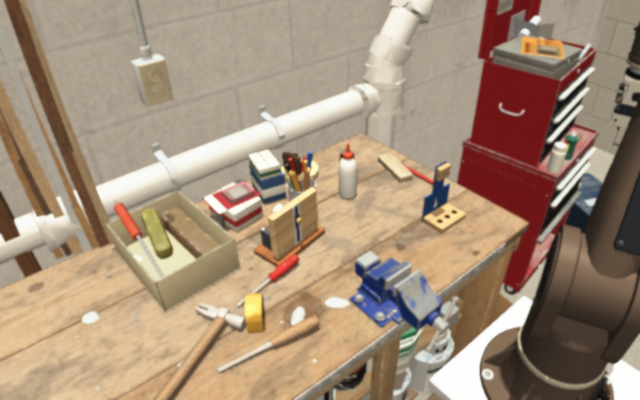

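View pics/top0.png

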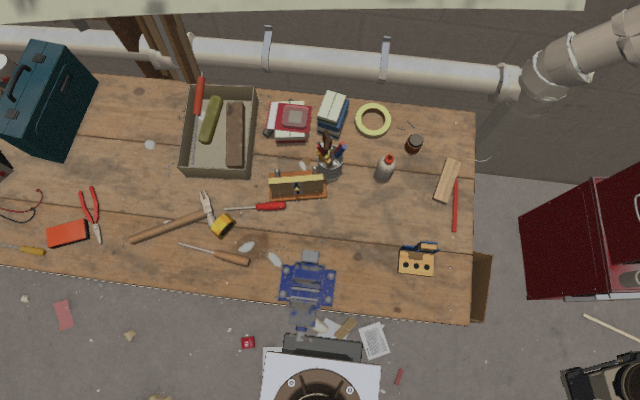

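Both views show the board mid-bench (scene ~(293,228), top ~(297,185)) with a dark brass bolt on its front. The rack stands at the right (scene ~(440,195), top ~(418,258)). I'll enlarge both.

Run:
```python
from h import *
a=cv2.imread("pics/scene0.png");b=cv2.imread("pics/top0.png")
f=lambda i,x,y,w,h:cv2.resize(i[y:y+h,x:x+w],(400,300),interpolation=cv2.INTER_CUBIC)
# 80x60 regions at 5x
o=np.vstack([np.hstack([f(a,250,180,80,60+0),f(a,405,155,80,60)]),np.hstack([f(b,260,155,80,60),f(b,380,225,80,60)])])
cv2.imwrite("pics/crop1.png",o)
```

```text
(no output)
```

View pics/crop1.png

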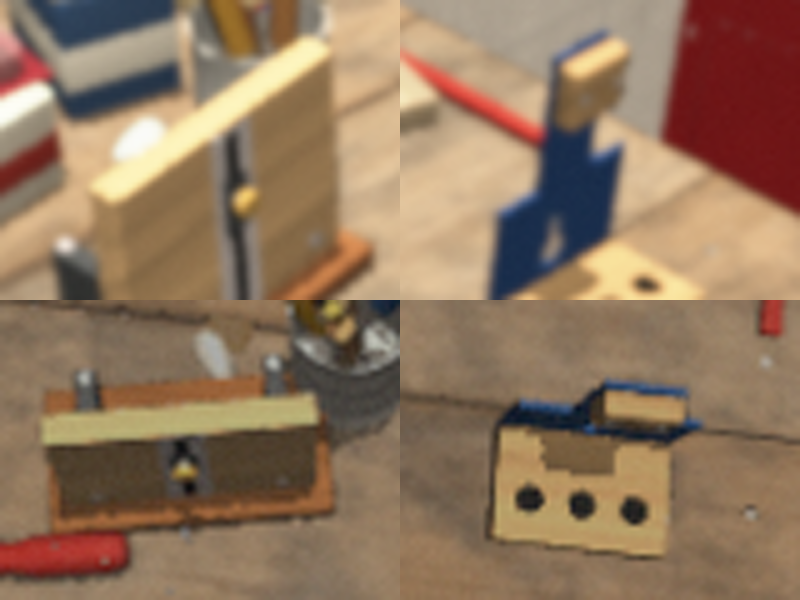

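The bolt head shows at crop (245,202) in the scene view and (184,472) in the top view. The rack's ledge and grip corners are clear, and both board and rack face the robot.

Run:
```python
from h import *
q=lambda c,ox,oy:(c[0]/5-.4+ox,c[1]/5-.4+oy)
T=lambda x,y:q((x,y-300),260,155); S=lambda x,y:q((x,y),250,180)
T2=lambda x,y:q((x-400,y-300),380,225); S2=lambda x,y:q((x-400,y),405,155)
L=onz("top",*T(43,443),.137);Rr=onz("top",*T(319,422),.137)
print("board top front",L,Rr,np.linalg.norm(L-Rr),"yaw",np.arctan2(*( (L-Rr)[[0,1]]))*-1, (L+Rr)/2)
L2=onz("scene",*S(103,207),.137);R2=onz("scene",*S(331,50),.137);print("scene",L2,R2,np.linalg.norm(L2-R2),(L2+R2)/2)
print("bolt",tri(S(245,202),T(184,472)))
# ledge top z=.016
P=[onz("top",*T2(x,y),.016) for x,y in [(490,537),(664,554),(671,447),(500,428)]]
print("ledge",np.round(P,4),np.linalg.norm(P[0]-P[1]),np.linalg.norm(P[1]-P[2]))
G=[onz("top",*T2(x,y),.158) for x,y in [(606,390),(688,393),(686,425),(602,420)]]
print("grip",np.round(G,4),np.mean(G,0),np.linalg.norm(G[0]-G[1]))
for n,y in(("P",P),("G",G)):
    l=(y[0]+y[3])/2 if n=="G" else y[0]; r=(y[1]+y[2])/2 if n=="G" else y[1]; d=l-r; print(n,"yaw",np.arctan2(-d[0],d[1]))
G=[onz("scene",*S2(x,y),.158) for x,y in [(566,70),(626,42)]];print("scene grip front top",G)
```

```text
board top front [0.58891197 0.20266639 0.137     ] [0.61851492 0.05607316 0.137     ] 0.1495523731404994 yaw 0.1992596625945891 [0.60371344 0.12936977 0.137     ]
scene [0.58909105 0.20860958 0.137     ] [0.61849302 0.05720655 0.137     ] 0.15423150096431634 [0.60379204 0.13290807 0.137     ]
bolt (array([0.5943789 , 0.12908825, 0.09475839]), np.float64(0.0007473398251725034))
ledge [[ 0.4076 -0.1819  0.016 ]
 [ 0.4093 -0.2815  0.016 ]
 [ 0.4709 -0.2821  0.016 ]
 [ 0.4704 -0.1829  0.016 ]] 0.09960668470510989 0.06158890376672962
grip [[ 0.472  -0.2122  0.158 ]
 [ 0.4753 -0.2544  0.158 ]
 [ 0.4587 -0.2542  0.158 ]
 [ 0.4563 -0.2111  0.158 ]] [ 0.46556049 -0.23301168  0.158     ] 0.04231949061289698
P yaw 0.01732210989012689
G yaw 0.06722866416855484
scene grip front top [array([ 0.46760571, -0.21201407,  0.158     ]), array([ 0.4648286, -0.2559177,  0.158    ])]
```

Call:
{"method": "drive_tool", "body": {"commands": [[[0,0,-1.282],[37.0,-25.7,-3.4],1],[[0,0,-1.282],[37.0,-25.7,-3.4],1],[[0,0,-1.282],[37.0,-25.7,-3.4],1],[[0,0,-1.282],[37.0,-25.7,-3.4],1],[[0,0,-1.282],[37.0,-25.7,-3.4],1],[[0,0,-1.282],[37.0,-25.7,-3.4],1],[[0,0,-1.282],[37.0,-25.7,-3.4],1],[[0,0,-1.282],[37.0,-25.7,-3.4],1],[[0,0,-1.282],[37.0,-25.7,-3.4],1],[[0,0,-1.282],[37.0,-25.7,-3.4],1],[[0,0,-1.282],[37.0,-25.7,-3.4],1],[[0,0,-1.282],[37.0,-25.7,-3.4],1],[[0,0,-1.282],[37.0,-25.7,-3.4],1],[[0,0,-1.282],[37.0,-25.7,-3.4],1],[[0,0,-1.282],[37.0,-25.7,-3.4],1],[[0,0,-1.282],[37.0,-25.7,-3.4],1],[[0,0,-1.282],[37.0,-25.7,-3.4],1]]}}

```text
clock: 1.52
position: [0.466, -0.2346, 0.2606]
ee_rot: [-2.19, -2.252, 0.001]
force: [0.4, 0.4, 0.5]
width: 0.999
gripper_force: 0.0
```

Call:
{"method": "drive_tool", "body": {"commands": [[[0,0,0],[0.15,0.1,4],1],[[0,0,0],[0.15,0.1,8],1],[[0,0,0],[0.15,0.1,11],1],[[0,0,0],[0.15,0.1,13],1],[[0,0,0],[0.15,0.1,13.9],1],[[0,0,0],[0.15,0.1,13.9],1],[[0,0,0],[0.15,0.1,13.9],0.2],[[0,0,0],[0.15,0.1,13.9],-0.2],[[0,0,0],[0.15,0.1,13.9],-0.4],[[0,0,0],[0.15,0.1,13.9],-0.5],[[0,0,0],[0.15,0.1,13.9],-0.6],[[0,0,0],[0.15,0.1,13.9],-1],[[0,0,0],[0.15,0.1,13.9],-1],[[0,0,0],[0.15,0.1,13.9],-1],[[0,0,0],[0.15,0.1,13.9],-1],[[0,0,0],[0.15,0.1,13.9],-1]], "newtons": 40}}

```text
clock: 2.85
position: [0.4677, -0.232, 0.1217]
ee_rot: [-2.188, -2.254, 0.0]
force: [0.6, -0.1, -0.5]
width: 0.321
gripper_force: 0.0
```

Call:
{"method": "drive_tool", "body": {"commands": [[[0,0,0],[0,0,0],-1],[[0,0,0],[0,0,0],-1],[[0,0,0],[0,0,0],-1],[[0,0,0],[0,0,0],-1],[[0,0,0],[0,0,0],-1],[[0,0,0],[0,0,0],-1]], "newtons": 40}}

```text
clock: 3.35
position: [0.4676, -0.232, 0.1217]
ee_rot: [-2.188, -2.254, 0.0]
force: [-1.1, -0.1, 0.2]
width: 0.197
gripper_force: 39.8
```

Call:
{"method": "drive_tool", "body": {"commands": [[[0,0,0],[0,0,-2],-1],[[0,0,0],[0,0,-4.5],-1],[[0,0,0],[0,0,-8],-1],[[0,0,0],[0,0,-11.5],-1],[[0,0,0],[0,0,-14.8],-1],[[0,0,-0.02],[3,1,-14.8],-1],[[0,0,-0.04],[6.5,2,-14.8],-1],[[0,0,-0.06],[10,3,-14.8],-1],[[0,0,-0.08],[13.5,4,-14.8],-1],[[0,0,-0.1],[17,5,-14.8],-1],[[0,0,-0.12],[20.5,6,-14.8],-1],[[0,0,-0.14],[24,7,-14.8],-1],[[0,0,-0.16],[27.5,8,-14.8],-1],[[0,0,-0.167],[31,9,-14.8],-1],[[0,0,-0.167],[33.5,9.5,-14.8],-1],[[0,0,-0.167],[35.1,9.9,-14.8],-1],[[0,0,-0.167],[35.1,9.9,-14.8],-1],[[0,0,-0.167],[35.1,9.9,-14.8],-1]]}}

```text
clock: 4.85
position: [0.5558, 0.1228, 0.2692]
ee_rot: [-1.989, -2.431, 0.001]
force: [0.0, -1.2, -2.5]
width: 0.194
gripper_force: 40.0
```

Run:
```python
from h import *
s=readout.observe();print(s["clock"],s["position"],s["force"],s["gripper_force"],Rn.from_rotvec(s["ee_rot"]).as_matrix().round(3).tolist())
a=cams.get_image("scene");b=cams.get_image("top")
cv2.imwrite("pics/s1.png",a);cv2.imwrite("pics/t1.png",b)
f=lambda i,x,y:cv2.resize(i[y:y+120,x:x+80],(400,600),interpolation=cv2.INTER_CUBIC)
cv2.imwrite("pics/crop2.png",np.hstack([f(a,250,130),f(b,260,120)]))
```

```text
4.85 [0.55578631 0.12276259 0.26924805] [ 0.01311238 -1.15509287 -2.52690577] 39.98207330703735 [[-0.198, 0.98, -0.001], [0.98, 0.198, 0.0], [0.0, -0.001, -1.0]]
```

View pics/crop2.png

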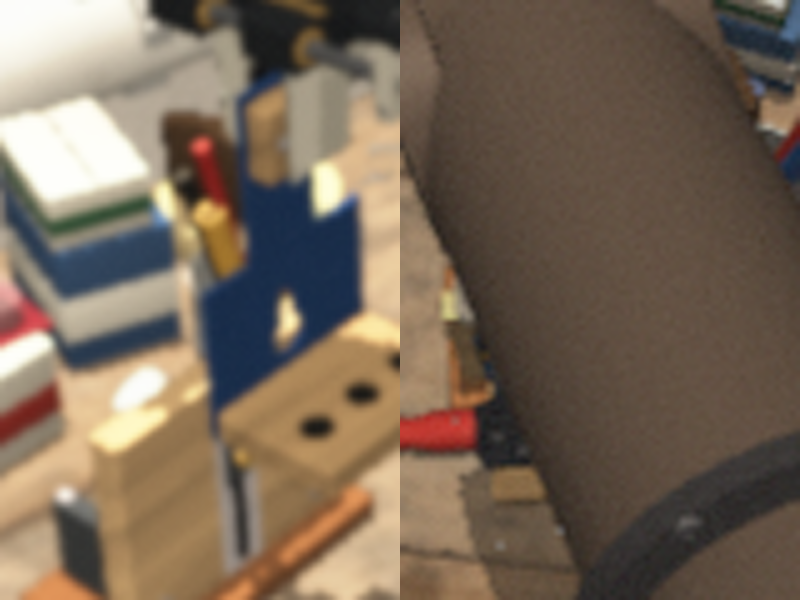

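The scene view shows the held rack upright in front of the board: shoulders at crop (205,288) and (358,197), keyhole near (287,322). The arm blocks the top view. I'll check the lateral offset from the scene view.

Run:
```python
from h import *
s=readout.observe();p=s["position"]
M=Rn.from_rotvec(s["ee_rot"]).as_matrix();x=M[:,1].copy();x[2]=0;x/=np.linalg.norm(x);y=np.array([-x[1],x[0],0])
org=p+np.array([0,0,.0183-.140])+.009*x
cr=lambda X:(proj("scene",X)-[250,130]+.4)*5
for n,l in {"Lsh":(-.004,.05,.078),"Rsh":(-.004,-.05,.078),"hole c":(-.002,0,.03),"slot top":(-.004,0,.055),"hole bottom":(-.004,0,.021),"ledge fr-left top":(-.066,.05,.016),"Lback top":(0,.021,.16)}.items():
    X=org+l[0]*x+l[1]*y+[0,0,l[2]]; print(n,X.round(4),cr(X).round(0), "1cm y:",(cr(X+.01*y)-cr(X)).round(0),"1cm x:",(cr(X+.01*x)-cr(X)).round(0))
# board corners/ bolt in same way with psi, C
a=.197;bx=np.array([np.cos(a),np.sin(a),0]);by=np.array([-bx[1],bx[0],0]);C=np.array([.6037,.131,0])
c0=lambda X:(proj("scene",X)-[250,180]+.4)*5
ct=lambda X:(proj("top",X)-[260,155]+.4)*5+[0,300]
for n,l in {"TL":(0,.075,.137),"TR":(0,-.075,.137),"bolt":(-.0115,0,.0945),"TLb":(.018,.075,.137),"TRb":(.018,-.075,.137),"footL":(-.015,.075,.015),"footR":(-.015,-.075,.015)}.items():
    X=C+l[0]*bx+l[1]*by+[0,0,l[2]]; print(n,c0(X).round(0),ct(X).round(0))
```

```text
Lsh [0.5512 0.1706 0.2256] [209. 299.] 1cm y: [-16.  11.] 1cm x: [-17.  -8.]
Rsh [0.5706 0.0725 0.2256] [363. 197.] 1cm y: [-15.  10.] 1cm x: [-17.  -7.]
hole c [0.5629 0.1219 0.1776] [290. 335.] 1cm y: [-15.  10.] 1cm x: [-17.  -8.]
slot top [0.5609 0.1215 0.2026] [291. 290.] 1cm y: [-15.  10.] 1cm x: [-17.  -8.]
hole bottom [0.5609 0.1215 0.1686] [294. 352.] 1cm y: [-15.  11.] 1cm x: [-17.  -8.]
ledge fr-left top [0.4904 0.1585 0.1636] [326. 472.] 1cm y: [-16.  12.] 1cm x: [-18.  -9.]
Lback top [0.5607 0.1429 0.3076] [237.  98.] 1cm y: [-17.  10.] 1cm x: [-18.  -7.]
TL [111. 203.] [ 40. 442.]
TR [331.  50.] [316. 422.]
bolt [249. 204.] [184. 475.]
TLb [ 83. 188.] [ 38. 411.]
TRb [303.  37.] [314. 391.]
footL [157. 416.] [ 65. 528.]
footR [361. 255.] [318. 510.]
```

Call:
{"method": "drive_tool", "body": {"commands": [[[0,0,0],[-0.15,0,3],-1],[[0,0,0],[-0.15,0,6],-1],[[0,0,0],[-0.15,0,8],-1],[[0,0,0],[-0.15,0,8.25],-1],[[0,0,0],[-0.15,0.8,8.25],-1],[[0,0,0],[-0.15,1.4,8.25],-1],[[0,0,0],[-0.15,1.8,8.25],-1],[[0,0,0],[-0.15,2.1,8.25],-1],[[0,0,0],[-0.15,2.2,8.25],-1],[[0,0,0],[-0.15,2.2,8.25],-1],[[0,0,0],[-0.15,2.2,8.25],-1]]}}

```text
clock: 5.87
position: [0.578, 0.1248, 0.1875]
ee_rot: [1.992, 2.429, 0.0]
force: [0.3, 0.5, -2.6]
width: 0.195
gripper_force: 40.0
```

```bash
cat >> h.py <<'E'
a_=.197;bx=np.array([np.cos(a_),np.sin(a_),0]);by=np.array([-bx[1],bx[0],0]);C=np.array([.6037,.131,0])
def st():
    s=readout.observe();p=s["position"];r=p-C;M=Rn.from_rotvec(s["ee_rot"]).as_matrix();f=np.array(s["force"])
    print("t",round(s["clock"],2),"back x,v,holez mm",(1e3*np.array([r@bx+.009,r@by,p[2]-.0917])).round(2),"F b",(np.array([f@bx,f@by,f[2]])).round(2),"tau",s["ft_torque"].round(2),"g",round(s["gripper_force"],1),"yaw",np.arctan2(M[1,1],M[0,1]).round(4),"tilt",M[2,:2].round(4))
E
python3 - <<'E'
from h import *
st()
a=cams.get_image("scene");cv2.imwrite("pics/s2.png",a)
cv2.imwrite("pics/crop3.png",cv2.resize(a[140:240,250:350],(600,600),interpolation=cv2.INTER_CUBIC))
E
```

```text
t 5.87 back x,v,holez mm [-17.41  -1.09  95.82] F b [ 0.38  0.43 -2.58] tau [ 0.02 -0.07 -0.02] g 40.0 yaw 0.1971 tilt [-0.      0.0003]
```

View pics/crop3.png

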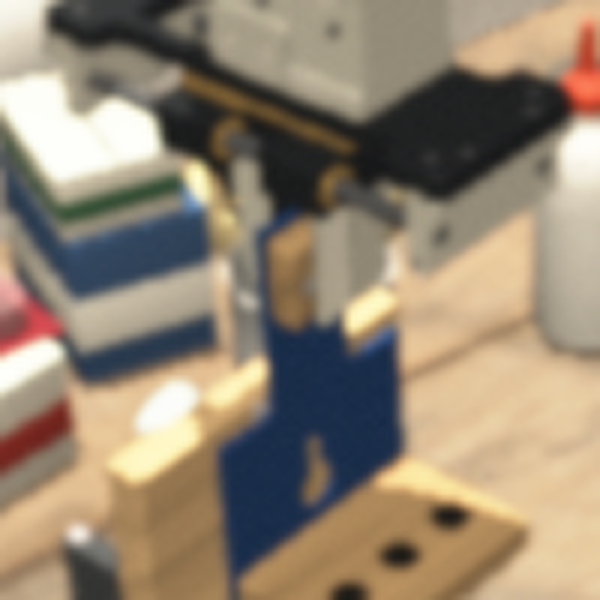

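The rack faces the board closely and squarely, with the keyhole at crop (318,475) and the bolt hidden behind it. From here I go by feel.

Call:
{"method": "drive_tool", "body": {"commands": [[[0,0,0],[0.05,0.2,0],-1],[[0,0,0],[0.05,0.4,0],-1],[[0,0,0],[0.05,0.5,0],-1],[[0,0,0],[0.05,0.6,0],-1],[[0,0,0],[0.05,0.7,0],-1],[[0,0,0],[0.05,0.8,0],-1],[[0,0,0],[0.05,0.8,0],-1]]}}

```text
clock: 6.5
position: [0.5861, 0.1268, 0.1865]
ee_rot: [-1.992, -2.429, -0.0]
force: [1.1, 0.4, -10.2]
width: 0.191
gripper_force: 40.0
```

```bash
python3 -c "
from h import *
st()"
```

```text
t 6.5 back x,v,holez mm [-9.12 -0.71 94.85] F b [  1.15   0.17 -10.23] tau [ 0.4  -0.68 -0.  ] g 40.0 yaw 0.1969 tilt [0.0003 0.0001]
```

Call:
{"method": "drive_tool", "body": {"commands": [[[0,0,0],[0,0,0.05],-1],[[0,0,0],[0,0,0.1],-1],[[0,0,0],[0,0,0.1],-1],[[0,0,0],[0,0,0.1],-1]]}}

```text
clock: 6.83
position: [0.5861, 0.1268, 0.1864]
ee_rot: [1.992, 2.429, 0.001]
force: [2.0, 0.2, -6.3]
width: 0.193
gripper_force: 40.0
```

```bash
python3 -c "
from h import *
st()"
```

```text
t 6.83 back x,v,holez mm [-9.11 -0.67 94.68] F b [ 1.96 -0.23 -6.34] tau [ 0.29 -0.65  0.01] g 40.0 yaw 0.1969 tilt [0.0001 0.0008]
```

Call:
{"method": "drive_tool", "body": {"commands": [[[0,0,0],[0,0,0.05],-1],[[0,0,0],[0,0,0.1],-1],[[0,0,0],[0,0,0.15],-1],[[0,0,0],[0,0,0.15],-1],[[0,0,0],[0,0,0.15],-1]]}}

```text
clock: 7.25
position: [0.5857, 0.1267, 0.1848]
ee_rot: [1.992, 2.429, -0.0]
force: [-0.1, 0.2, -2.5]
width: 0.196
gripper_force: 40.0
```

```bash
python3 -c "
from h import *
st()"
```

```text
t 7.25 back x,v,holez mm [-9.5  -0.74 93.12] F b [-0.05  0.2  -2.47] tau [ 0.04 -0.16 -0.03] g 40.0 yaw 0.1969 tilt [-0.0001 -0.    ]
```

Contact is free now. I'll go forward gently.

Call:
{"method": "drive_tool", "body": {"commands": [[[0,0,0],[0,0.1,0],-1],[[0,0,0],[0,0.2,0],-1],[[0,0,0],[0,0.3,0],-1],[[0,0,0],[0,0.4,0],-1],[[0,0,0],[0,0.4,0],-1]]}}

```text
clock: 7.67
position: [0.5899, 0.1275, 0.1847]
ee_rot: [1.992, 2.429, 0.0]
force: [-1.1, 0.3, -1.9]
width: 0.195
gripper_force: 40.0
```

```bash
python3 -c "
from h import *
st()"
```

```text
t 7.67 back x,v,holez mm [-5.2  -0.72 92.99] F b [-1.04  0.49 -1.89] tau [ 0.01 -0.16  0.02] g 40.0 yaw 0.1968 tilt [0.     0.0001]
```

Call:
{"method": "drive_tool", "body": {"commands": [[[0,0,0],[0,0.1,0],-1],[[0,0,0],[0,0.2,0],-1],[[0,0,0],[0,0.3,0],-1],[[0,0,0],[0,0.35,0],-1],[[0,0,0],[0,0.4,0],-1],[[0,0,0],[0,0.4,0],-1]]}}

```text
clock: 8.17
position: [0.5932, 0.1282, 0.1846]
ee_rot: [-1.992, -2.429, 0.001]
force: [-1.8, -1.0, -1.4]
width: 0.193
gripper_force: 40.0
```

```bash
python3 -c "
from h import *
st()"
```

```text
t 8.17 back x,v,holez mm [-1.82 -0.71 92.9 ] F b [-1.93 -0.59 -1.4 ] tau [-0.17  0.35  0.09] g 40.0 yaw 0.1971 tilt [-0.0002 -0.0009]
```

Call:
{"method": "drive_tool", "body": {"commands": [[[0,0,0],[0,0.05,0],-1],[[0,0,0],[0,0.1,0],-1],[[0,0,0],[0,0.1,0],-1]]}}

```text
clock: 8.42
position: [0.5935, 0.1282, 0.1845]
ee_rot: [-1.991, -2.429, 0.003]
force: [-6.0, -2.2, 1.7]
width: 0.193
gripper_force: 40.0
```

```bash
python3 -c "
from h import *
st()"
```

```text
t 8.42 back x,v,holez mm [-1.52 -0.73 92.78] F b [-6.28 -1.    1.66] tau [-0.35  1.26  0.28] g 40.0 yaw 0.1973 tilt [-0.0004 -0.0022]
```

Call:
{"method": "drive_tool", "body": {"commands": [[[0,0,0],[0,-0.1,0.1],-1],[[0,0,0],[0,-0.1,0.3],-1],[[0,0,0],[0,-0.1,0.5],-1],[[0,0,0],[0,-0.1,0.6],-1],[[0,0,0],[0,-0.1,0.6],-1]]}}

```text
clock: 8.83
position: [0.5933, 0.1284, 0.1783]
ee_rot: [-1.992, -2.429, 0.001]
force: [-3.3, 0.9, -2.9]
width: 0.195
gripper_force: 40.0
```

```bash
python3 -c "
from h import *
st()"
```

```text
t 8.83 back x,v,holez mm [-1.7  -0.54 86.56] F b [-3.05  1.5  -2.9 ] tau [-0.09  0.75  0.17] g 40.0 yaw 0.1971 tilt [ 0.0002 -0.0006]
```

Call:
{"method": "drive_tool", "body": {"commands": [[[0,0,0],[0.03,0,0.2],-1],[[0,0,0],[0.05,0,0.4],-1],[[0,0,0],[0.05,0,0.6],-1],[[0,0,0],[0.05,0,0.7],-1],[[0,0,0],[0.05,0,0.7],-1]]}}

```text
clock: 9.25
position: [0.5932, 0.1288, 0.1713]
ee_rot: [-1.992, -2.429, 0.001]
force: [-3.6, -0.2, -3.2]
width: 0.195
gripper_force: 40.0
```

```bash
python3 -c "
from h import *
st()"
```

```text
t 9.25 back x,v,holez mm [-1.69 -0.11 79.59] F b [-3.59  0.54 -3.21] tau [-0.03  0.95  0.18] g 40.0 yaw 0.1971 tilt [ 0.0001 -0.0006]
```

Call:
{"method": "drive_tool", "body": {"commands": [[[0,0,0],[0.02,0,0.2],-1],[[0,0,0],[0.02,0,0.4],-1],[[0,0,0],[0.02,0,0.5],-1],[[0,0,0],[0.02,0,0.6],-1],[[0,0,0],[0.02,0,0.6],-1]]}}

```text
clock: 9.67
position: [0.5932, 0.129, 0.1655]
ee_rot: [-1.992, -2.429, 0.001]
force: [-4.3, 0.3, -1.6]
width: 0.198
gripper_force: 40.0
```

```bash
python3 -c "
from h import *
st()"
```

```text
t 9.67 back x,v,holez mm [-1.670e+00  5.000e-02  7.379e+01] F b [-4.16  1.1  -1.58] tau [-0.08  1.19  0.21] g 40.0 yaw 0.197 tilt [ 0.     -0.0005]
```

Call:
{"method": "drive_tool", "body": {"commands": [[[0,0,0],[0.01,-0.03,0.1],-1],[[0,0,0],[0.01,-0.03,0.2],-1],[[0,0,0],[0.01,-0.03,0.3],-1],[[0,0,0],[0.01,-0.03,0.4],-1],[[0,0,0],[0.01,-0.03,0.4],-1]]}}

```text
clock: 10.08
position: [0.5931, 0.129, 0.1616]
ee_rot: [1.992, 2.429, 0.0]
force: [-4.7, -0.0, 0.6]
width: 0.196
gripper_force: 40.0
```

```bash
python3 -c "
from h import *
st()"
```

```text
t 10.08 back x,v,holez mm [-1.73  0.13 69.91] F b [-4.65  0.91  0.61] tau [-0.08  0.95  0.22] g 40.0 yaw 0.1969 tilt [0. 0.]
```

Call:
{"method": "drive_tool", "body": {"commands": [[[0,0,0],[0,-0.02,0.1],-1],[[0,0,0],[0,-0.03,0.2],-1],[[0,0,0],[0,-0.03,0.3],-1],[[0,0,0],[0,-0.03,0.3],-1]]}}

```text
clock: 10.42
position: [0.5932, 0.129, 0.1595]
ee_rot: [1.992, 2.428, 0.001]
force: [-5.4, -1.5, 6.5]
width: 0.192
gripper_force: 40.0
```

```bash
python3 -c "
from h import *
st()"
```

```text
t 10.42 back x,v,holez mm [-1.71  0.15 67.82] F b [-5.62 -0.36  6.48] tau [-0.29  1.54  0.25] g 40.0 yaw 0.1969 tilt [-0.0002  0.0011]
```

Call:
{"method": "drive_tool", "body": {"commands": [[[0,0,0],[0,-0.02,0.1],-1],[[0,0,0],[0,-0.03,0.2],-1],[[0,0,0],[0,-0.03,0.3],-1],[[0,0,0],[0,-0.03,0.4],-1],[[0,0,0],[0,-0.03,0.4],-1]]}}

```text
clock: 10.83
position: [0.5931, 0.1291, 0.1556]
ee_rot: [1.992, 2.428, 0.002]
force: [-5.4, -1.0, 7.4]
width: 0.192
gripper_force: 40.0
```

```bash
python3 -c "
from h import *
st()"
```

```text
t 10.83 back x,v,holez mm [-1.76  0.17 63.92] F b [-5.5   0.03  7.38] tau [-0.24  1.38  0.21] g 40.0 yaw 0.1969 tilt [-0.0001  0.0016]
```

Call:
{"method": "drive_tool", "body": {"commands": [[[0,0,0],[0,-0.02,0.1],-1],[[0,0,0],[0,-0.03,0.2],-1],[[0,0,0],[0,-0.03,0.3],-1],[[0,0,0],[0,-0.03,0.35],-1],[[0,0,0],[0,-0.03,0.35],-1]]}}

```text
clock: 11.25
position: [0.5931, 0.1291, 0.1522]
ee_rot: [1.992, 2.428, 0.003]
force: [-4.4, -1.0, 7.3]
width: 0.195
gripper_force: 40.0
```

```bash
python3 -c "
from h import *
st()"
```

```text
t 11.25 back x,v,holez mm [-1.8   0.2  60.54] F b [-4.56 -0.14  7.3 ] tau [-0.23  1.23  0.23] g 40.0 yaw 0.1969 tilt [-0.      0.0021]
```

Call:
{"method": "drive_tool", "body": {"commands": [[[0,0,0],[0,0,0.05],-1],[[0,0,0],[0,0,0.1],-1],[[0,0,0],[0,0,0.15],-1],[[0,0,0],[0,0,0.2],-1],[[0,0,0],[0,0,0.2],-1]]}}

```text
clock: 11.67
position: [0.5932, 0.1291, 0.151]
ee_rot: [1.991, 2.427, 0.003]
force: [-5.8, -2.3, 14.6]
width: 0.193
gripper_force: 40.0
```

```bash
python3 -c "
from h import *
st()"
```

```text
t 11.67 back x,v,holez mm [-1.7   0.15 59.31] F b [-6.09 -1.13 14.56] tau [-0.45  1.84  0.29] g 40.0 yaw 0.1968 tilt [-0.0003  0.0026]
```

Call:
{"method": "drive_tool", "body": {"commands": [[[0,0,0],[0,0,-0.1],-1],[[0,0,0],[0,-0.03,-0.2],-1],[[0,0,0],[0,-0.05,-0.3],-1],[[0,0,0],[0,-0.05,-0.3],-1]]}}

```text
clock: 12.0
position: [0.5926, 0.1286, 0.1524]
ee_rot: [1.992, 2.428, 0.002]
force: [-0.6, 0.5, -1.1]
width: 0.192
gripper_force: 40.0
```

```bash
python3 -c "
from h import *
st()"
```

```text
t 12.0 back x,v,holez mm [-2.35 -0.14 60.68] F b [-0.45  0.65 -1.14] tau [-0.   -0.15 -0.02] g 40.0 yaw 0.1964 tilt [0.     0.0016]
```

Call:
{"method": "drive_tool", "body": {"commands": [[[0,0,0],[0,0,0.05],-0.55],[[0,0,0],[0,0,0.05],-0.5],[[0,0,0],[0,0,0.05],-0.4],[[0,0,0],[0,0,0.05],-0.3],[[0,0,0],[0,0,0.05],-0.1],[[0,0,0],[0,0,0.05],0],[[0,0,0],[0,0,0.05],0],[[0,0,0],[0,0,0.05],0],[[0,0,0],[0,0,0.05],0]]}}

```text
clock: 12.75
position: [0.5918, 0.1287, 0.1517]
ee_rot: [1.992, 2.429, -0.0]
force: [0.1, -0.3, -0.3]
width: 0.501
gripper_force: 0.0
```

Run:
```python
from h import *
st();print(readout.observe()["width"])
a=cams.get_image("scene");cv2.imwrite("pics/crop4.png",cv2.resize(a[140:240,250:350],(600,600),interpolation=cv2.INTER_CUBIC))
```

```text
t 12.75 back x,v,holez mm [-3.14  0.07 60.04] F b [ 0.08 -0.29 -0.32] tau [ 0.04 -0.13 -0.01] g 0.0 yaw 0.1969 tilt [-0.0001  0.    ]
0.50066152249833
```

View pics/crop4.png

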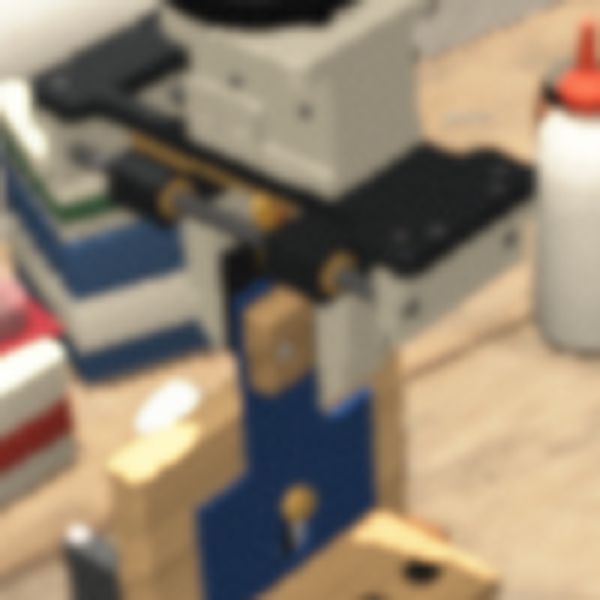

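The rack hangs flat and level on the board, with the bolt head at the slot's upper end (crop (298,500)). The fingers are open on both sides and clear. I'll retreat straight up.

Call:
{"method": "drive_tool", "body": {"commands": [[[0,0,0],[0,0,-0.5],0],[[0,0,0],[0,0,-1.5],0],[[0,0,0],[0,0,-3],0],[[0,0,0],[0,0,-5],0],[[0,0,0],[0,0,-8],0],[[0,0,0],[0,0,-11],0],[[0,0,0],[0,0,-13],0],[[0,0,0],[0,0,-14],0],[[0,0,0],[0,0,-14],0],[[0,0,0],[0,0,-14],0]]}}

```text
clock: 13.63
position: [0.5917, 0.1287, 0.2916]
ee_rot: [1.992, 2.429, 0.0]
force: [0.4, -0.6, -0.2]
width: 0.501
gripper_force: 0.0
```

Run:
```python
from h import *
st()
a=cams.get_image("scene");cv2.imwrite("pics/crop5.png",cv2.resize(a[140:240,250:350],(600,600),interpolation=cv2.INTER_CUBIC))
```

```text
t 13.63 back x,v,holez mm [-3.2600e+00  7.0000e-02  1.9987e+02] F b [ 0.32 -0.63 -0.16] tau [-0.02 -0.09 -0.05] g 0.0 yaw 0.1969 tilt [-0.0002  0.0003]
```

View pics/crop5.png

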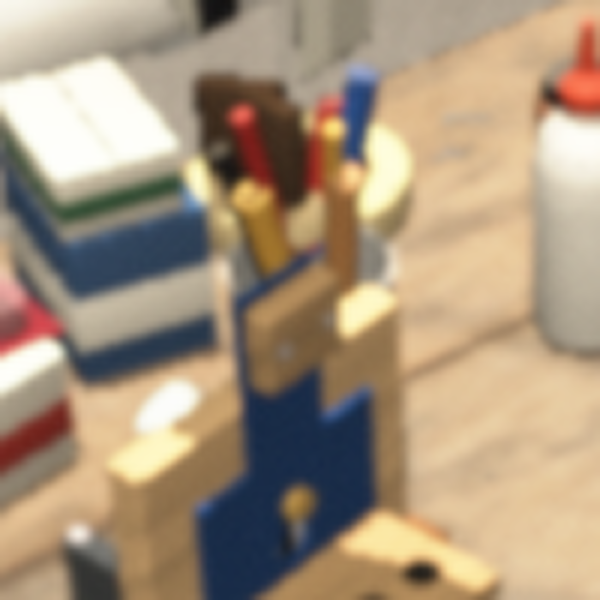

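The rack has not moved since release: it hangs level, with the gripper well clear above it.

```bash
python3 -c "
from cell import job
print(job.sign_off())"
```

```text
the job is handed in; nothing more can be done
None
```

The job is handed in: the rack was left hanging level on the bolt with its back against the board, and by force and travel readings the bolt was drawn about 10 mm down to its stop; the sign-off returned no verdict.

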